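# Switch the breaker back on and close up the distribution box

## Task

In the open distribution box one of the three breakers is off: push its toggle fully over so that it leans the same way as the other two, which stay on. Then push the lid fully shut, and with the lid shut push the bolt on it fully home into its keeper. Do it all by pushing with the fingertips: take nothing between the fingers, and do not move the tools and loose parts lying around.

Things in the scene. Friction and masses are not known exactly. Their poses are not given: they have to be found in the camera images.
- enclosure: beige distribution box, fixed to the table, lying on its back with its open top up. 250 (its x) x 200 (its y) x 100 mm high (rim height), walls 5 mm. Origin: centre of its underside, on the table; z up. The lid is hinged along its +y wall; a small steel keeper bridge for the bolt stands outside its -y wall, at x = -70 mm, its top 122 mm above the table
- lid_hinge (a point): middle of the lid's hinge line, on the top of the +y wall (enclosure frame x 0, y +100 mm, z 100 mm). The hinge line runs along the enclosure's x
- lid (a joint): lid angle in rad: 0 = shut (lying on the rim), about 1.57 = standing upright over the hinge, at most 2.2 = leaning outwards to +y. The lid is a stiff 250 (x) x 200 x 8 mm beige panel of 0.3 kg; its hinge is stiff, so it stays wherever it is left and must be pushed all the way (about 4 N at its free edge). Shut, its top face is 108 mm above the table and covers the box exactly
- lid_edge (a point): middle of the lid's free edge (opposite the hinge), half-way through its thickness, 200 mm from the hinge line
- bolt (a joint): travel in m of the steel slide bolt on the lid's outer face: 0 = drawn back, 0.025 = fully shot. It slides away from the hinge, past the lid's free edge (to the enclosure's -y when the lid is shut), into the keeper. Friction about 2 N; it stays where it is left
- bolt_tab (a point): top centre of the bolt's upright thumb tab: 26 mm wide (enclosure x), 9 mm thick, 18 mm proud of the bolt's flat plate (26 x 50 x 5 mm) on the lid's outer face. Lid shut, the tab's top is 131 mm above the table and the plate's 113 mm. Drawn back it sits at enclosure x = -70 mm, 165 mm from the hinge line; guide rails beside the plate are 8 mm high, 42 mm over both
- toggle_a (a joint): angle in rad of the white toggle of breaker a: 0 = off (leaning 0.5 rad towards the enclosure's -y, away from the lid's hinge), 1.0 = fully on (leaning 0.5 rad towards +y, the hinge). Moderately stiff (about 2 N at its tip), stays where it is left
- tip_a (a point): middle of the top end of the toggle of breaker a. The toggle is a white paddle 30 mm wide (enclosure x), 8 mm thick, pivoted 36 mm below this point at 50 mm above the table; it stands out of the breaker's dark face, which is 56 mm above the table. The three breakers (each 56 mm wide) sit side by side in the enclosure at y = 0, 68 mm apart along x; which stands where varies
- toggle_b (a joint): angle in rad of the white toggle of breaker b: 0 = off (leaning 0.5 rad towards the enclosure's -y, away from the lid's hinge), 1.0 = fully on (leaning 0.5 rad towards +y, the hinge). Moderately stiff (about 2 N at its tip), stays where it is left
- tip_b (a point): middle of the top end of the toggle of breaker b. The toggle is a white paddle 30 mm wide (enclosure x), 8 mm thick, pivoted 36 mm below this point at 50 mm above the table; it stands out of the breaker's dark face, which is 56 mm above the table. The three breakers (each 56 mm wide) sit side by side in the enclosure at y = 0, 68 mm apart along x; which stands where varies
- toggle_c (a joint): angle in rad of the white toggle of breaker c: 0 = off (leaning 0.5 rad towards the enclosure's -y, away from the lid's hinge), 1.0 = fully on (leaning 0.5 rad towards +y, the hinge). Moderately stiff (about 2 N at its tip), stays where it is left
- tip_c (a point): middle of the top end of the toggle of breaker c. The toggle is a white paddle 30 mm wide (enclosure x), 8 mm thick, pivoted 36 mm below this point at 50 mm above the table; it stands out of the breaker's dark face, which is 56 mm above the table. The three breakers (each 56 mm wide) sit side by side in the enclosure at y = 0, 68 mm apart along x; which stands where varies
- tape: bystander, loose: black tape roll lying flat, 68 mm wide, 19 mm high, beside the hinge side of the box. Origin: underside, near its middle
- spare: bystander, loose: loose narrow dark breaker module 18 x 80 x 67 mm, standing beside the latch (-y) side of the box. Origin: underside, near its middle
- screwdriver: bystander, loose: screwdriver, 190 mm, lying between the robot and the box. Origin: underside, near its middle
- multimeter: bystander, loose: grey multimeter 150 x 75 x 34 mm lying on its back. Origin: underside, near its middle
- thermal_camera: bystander, loose: black pistol-shaped thermal camera lying on its side, about 145 x 180 x 62 mm. Origin: underside, near its middle
- screw_jar: bystander, loose: small glass jar with a white cap, 52 mm wide, 60 mm high. Origin: underside, near its middle
- wrench: bystander, loose: wrench, 150 mm, lying flat. Origin: underside, near its middle

How it is judged:
By the outcome, as a careful person would: the job done as asked, in the order asked, and still so for the second after the job is handed in, with the robot touching nothing.
It also fails if it takes over 56 s, if anything falls off the work surface, if the arm or the gripper's body presses on something with over 40 N, if the wrist force passes 120 N, or if a joint passes its speed limit or range.

## Robot

A 6-joint arm with a two-finger parallel gripper is mounted at the origin on the work surface. World frame = base frame: x ahead of the robot, y to its left, z up, the work surface at z = 0. Lengths are in mm, angles in rad, forces in N, time in s.
With the tool pointing down it reaches from about 300 to 875 mm from the base axis. Payload 6.4 kg.
Tool frame: the origin (TCP) lies at the very end of the fingers, on their centre line; the grasp point (between the pads) lies 19 mm behind it; z points along the fingers, y is the direction in which the jaws open and shut (so a half turn about z gives the same grasp; the last joint's range is limited). The gripper opens to 88 mm and grips with 3 to 60 N. Pads are 18 mm wide; open, the fingers measure 123 mm over their backs; the gripper's body (75 mm by 187 mm) begins 45 mm behind the grasp point.
Start: joints at [0.941, 0.181, 1.607, -0, 1.354, -0.206], TCP at [236.446, 524.151, 215.014] pointing down, gripper open.
Joint ranges: [-2.99, 2.99], [-0.89, 2.07], [0.3, 2.58], [-1.14, 4.28], [0, 2.63], [-3.12, 3.12]. Speed limits (rad/s): [2.57, 2.57, 3.01, 3.14, 3.14, 3.14].

## Interface

Orientations are given as a 3x3 rotation matrix whose columns are the frame's x, y, z axes.
In Python, from plant import status, optics, bot gives the robot as it stands.
- The arm moves only by the tool step_arm, never from a script. Its argument "commands" is a list of rows, each a list of 3 entries, a list of its own where there are three numbers: the turn, a rotation vector about the tool's x, y, z normalised to -1 to 1, where 1 is 180 degrees, then the shift along the tool's x, y, z normalised to -1 to 1, where 1 is 250 mm, then the opening, from -1 (shut) to 1 (fully open). In form: [[[wx, wy, wz], [tx, ty, tz], grip], ...]. A call has 1 to 8 rows; each row shifts and turns the pose as measured when the row begins, along the tool's axes as they then stand; what a row does not reach is not made up. A row lasts 1/12 s, in which the tool goes at most 41.7 mm and 7.16 degrees, less where a joint would pass 70% of its speed; a pose out of reach is approached as far as the arm can. A call with a number of a shift or a turn outside -1 to 1 is refused whole. A call with a gripper value outside its range is refused whole. The fingers move at their own pace and stop on an object; the grip force is fixed at half the most. Time passes only in rows, so rows that do not move let the fingers close. It gives the time, the measured TCP pose, the force and the opening at its end, in the units of the state.
- status.observe(): the state, without advancing time (a new reading comes with each control period).
- optics.read_camera(name): name is "scene" or "side" or "wrist"; returns the picture (400x640x3 uint8, red, green, blue); there is no depth.
- optics.camera_model(name): a dict with "mtx" (3x3 intrinsics, pixels), "world_from_camera" (4x4, takes a point from camera to world coordinates). Camera axes: x right, y down, z forward; pixel columns grow to the right and rows downward; lengths in mm; the calibration is good to about 2 mm. A picture is of the moment at which its call begins: read the wrist's pose just before it. camera_model takes no time and is no camera call; for the wrist camera it gives the pose at the moment of the call.
- bot.finish_job(): hands the job in, once; it reports no verdict.
The state is a dict: "clock": time; "qpos": joint angles; "qd": joint speeds; "joint_torque": joint torques, N m; "ee_pos": TCP position; "ee_rot": TCP orientation; "wrist_force": force on the tool from outside, world axes, zero at the start; "wrist_torque": the same for the moment, N m; "grip_width": finger opening in mm.
Only numpy, scipy, OpenCV 4.12 (cv2) and the standard library are available. Lean on these libraries where they do the work, as an engineer would, in place of code of your own. Each camera call takes 0.05 s, during which the arm holds its last target. There are 200 camera calls.

## Working session

There is one attempt and no reset: what is moved stays moved. The work goes in short steps, Python scripts to look and compute and a tool call to move; the robot and the scene stay as the last step left them, time stands still between calls to the robot, and variables do not carry over. Pictures are saved under pics/ and viewed, about 8 in all and at most 12, crops included, and the job is handed in when it is done.

Besides the shell and the picture viewer there is one more tool, called as name(argument=value, ...) on one line, values as JSON. step_arm: Moves the arm, as the interface text tells. Scaled input: -1 to 1 covers 250 mm each way for a shift and 180 degrees each way for a turn. Its arguments: {"type":"object","properties":{"commands":{"type":"array","items":{"type":"array"}}},"required":["commands"]}

```bash
mkdir -p pics; python3 - <<'E'
from plant import status, optics, bot
import cv2
s=status.observe(); print({k:s[k] for k in('clock','ee_pos','ee_rot','grip_width','wrist_force')})
for n in('scene','side'):
    cv2.imwrite(f'pics/{n}0.png',optics.read_camera(n)[:,:,::-1])
    m=optics.camera_model(n);print(n,m['mtx'],m['world_from_camera'])
E
```

```text
{'clock': 0.0, 'ee_pos': array([236.13063443, 523.69137165, 214.15987336]), 'ee_rot': array([[-9.11524703e-01,  4.11244287e-01, -9.23224219e-04],
       [ 4.11245222e-01,  9.11523758e-01, -1.34413322e-03],
       [ 2.88773702e-04, -1.60488218e-03, -9.99998670e-01]]), 'grip_width': 87.98482516454837, 'wrist_force': array([-0.16480002, -0.43107172,  0.68346037])}
scene [[378.51225777   0.         317.40921679]
 [  0.         378.51225777 196.69136574]
 [  0.           0.           1.        ]] [[-6.75523776e-01  5.84173700e-01 -4.49898562e-01  1.06777286e+03]
 [ 7.37231206e-01  5.24727585e-01 -4.25618503e-01  5.17632170e+02]
 [-1.25609496e-02 -6.19194678e-01 -7.85137041e-01  1.05587605e+03]
 [ 0.00000000e+00  0.00000000e+00  0.00000000e+00  1.00000000e+00]]
side [[481.86401641   0.         313.4166331 ]
 [  0.         481.86401641 201.53354681]
 [  0.           0.           1.        ]] [[ 8.91481334e-01 -2.87656190e-01  3.50021352e-01  5.75510354e+01]
 [-4.52837639e-01 -5.89808388e-01  6.68628550e-01 -8.99023055e+02]
 [ 1.41103882e-02 -7.54572715e-01 -6.56064719e-01  9.89029006e+02]
 [ 0.00000000e+00  0.00000000e+00  0.00000000e+00  1.00000000e+00]]
```

View pics/scene0.png

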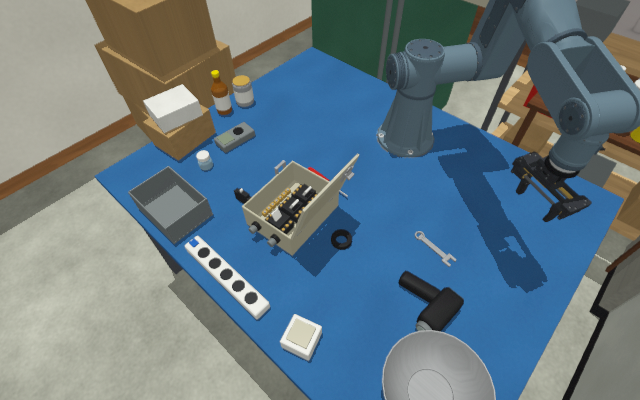

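View pics/side0.png

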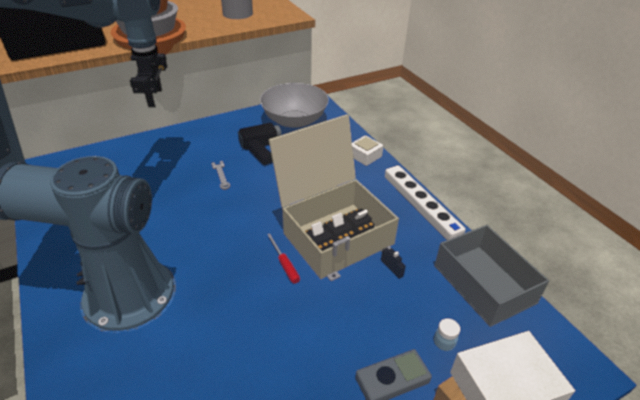

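The scene view shows the lid standing open at about (330,200). In the side view the box is at (340,225), with white toggles near (317,229), (338,219) and (360,214). I'll enlarge both.

```bash
python3 - <<'E'
import cv2,numpy as np
a=cv2.imread('pics/side0.png')[110:290,260:420];b=cv2.imread('pics/scene0.png')[145:260,225:375]
cv2.imwrite('pics/sc.png',cv2.resize(a,None,fx=3.3,fy=3.3,interpolation=cv2.INTER_CUBIC))
cv2.imwrite('pics/bc.png',cv2.resize(b,None,fx=5,fy=5,interpolation=cv2.INTER_CUBIC))
E
```

```text
(no output)
```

View pics/sc.png

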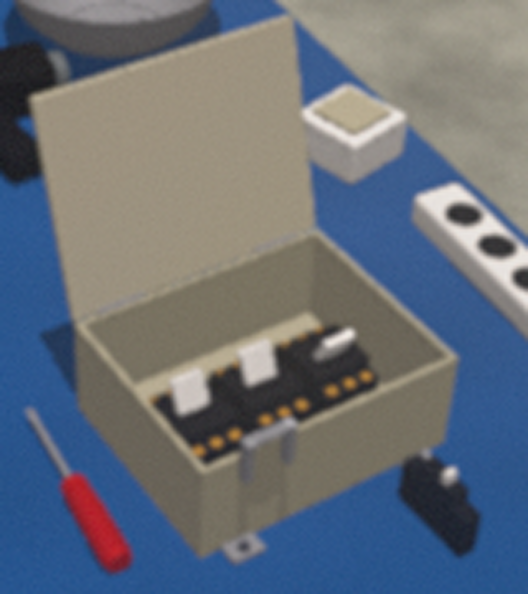

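View pics/bc.png

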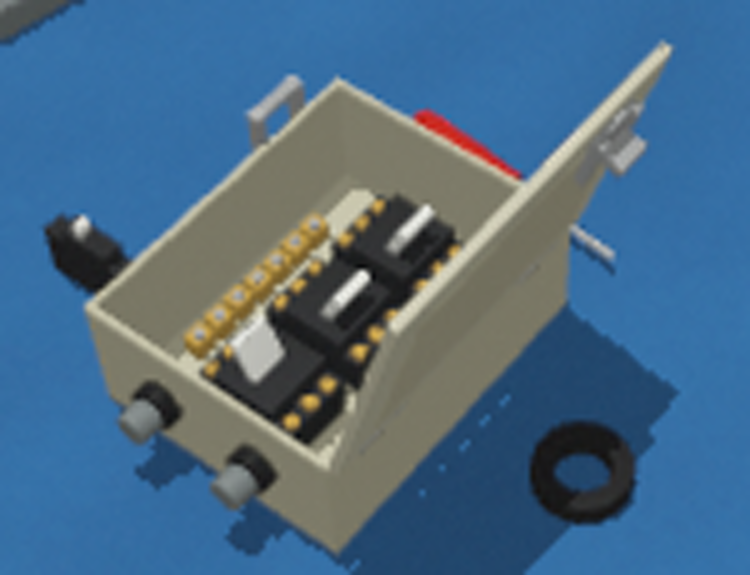

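```bash
cat > h.py <<'E'
import numpy as np
from plant import optics
def proj(n,P,M=None):
    m=M or optics.camera_model(n); T=np.linalg.inv(m['world_from_camera'])
    c=np.atleast_2d(P)@T[:3,:3].T+T[:3,3]; u=c@m['mtx'].T; return u[:,:2]/u[:,2:]
def w(p,P):
    c,s=np.cos(p[2]),np.sin(p[2]); P=np.atleast_2d(P)
    return np.c_[p[0]+c*P[:,0]-s*P[:,1],p[1]+s*P[:,0]+c*P[:,1],P[:,2]]
def lid(a,x,r,t):  # r from hinge, t above lid's lower face
    return [x,100-r*np.cos(a)+t*np.sin(a),100+r*np.sin(a)+t*np.cos(a)]
E
python3 - <<'E'
from h import *
from scipy.optimize import least_squares
S=[((-125,-100,100),(205,470)),((125,-100,100),(456,356)),((125,100,100),(315,234)),((-125,100,100),(80,325)),((-125,-100,0),(203,557)),((125,-100,0),(440,440))]
C=[((-125,-100,100),(338,80)),((125,-100,100),(90,307)),((125,100,100),(330,467)),((125,100,0),(338,553)),((125,-100,0),(110,388)),((-125,100,0),(568,303))]
ms,mc=optics.camera_model('side'),optics.camera_model('scene')
sp=lambda q:np.array(q)/3.3+[260,110]
cp=lambda q:np.array(q)/5+[225,145]
def f(p):
    r=[proj('side',w(p,[P for P,_ in S]),ms)-sp([q for _,q in S]),proj('scene',w(p,[P for P,_ in C]),mc)-cp([q for _,q in C])]
    a=p[3]
    r+=[proj('side',w(p,[lid(a,-125,200,4),lid(a,125,200,4)]),ms)-sp([(30,97),(292,15)]),proj('scene',w(p,[lid(a,-125,200,4),lid(a,125,200,4)]),mc)-cp([(668,45),(400,325)])]
    return np.vstack(r).ravel()
o=least_squares(f,[550,-50,0,1.57],x_scale=[100,100,.1,.1],loss='soft_l1'); print(o.x); print(f(o.x).reshape(-1,2).round(1))
p=o.x
# other tilt check: bystanders on the ground/height
def ray(n,m,uv,z):
    d=m['world_from_camera'][:3,:3]@np.linalg.solve(m['mtx'],[*uv,1]);o=m['world_from_camera'][:3,3];return (o+d*(z-o[2])/d[2]).round()
print('spare top',ray('side',ms,sp((430,465)),67),'tape',ray('scene',mc,cp((583,465)),19),'sd',ray('side',ms,sp((100,520)),15))
for x in(-68,0,68):print(x,w(p,[(x,-17,82),(x,17,82)]).round(1))
E
```

```text
[ 5.75647026e+02 -6.51106883e+01  9.22688850e-02  1.85868047e+00]
[[-1.   0.4]
 [ 0.1 -0.4]
 [-0.4 -2.4]
 [-2.4 -1. ]
 [-1.3 -0. ]
 [ 0.4 -0.2]
 [-0.8 -0.8]
 [-1.6 -0.1]
 [-1.   0.2]
 [-0.4 -0.2]
 [-0.5  1.5]
 [-0.8 -0.7]
 [-0.9 -0.2]
 [-1.3 -1. ]
 [-0.2 -0.8]
 [-1.7  0.5]]
spare top [ 641. -223.   67.] tape [546. 127.  19.] sd [ 401. -118.   15.]
-68 [[509.5 -88.3  82. ]
 [506.4 -54.4  82. ]]
0 [[577.2 -82.   82. ]
 [574.1 -48.2  82. ]]
68 [[644.9 -75.8  82. ]
 [641.8 -41.9  82. ]]
```

The two views fit consistently: box at (576, -65), yaw 5.3°, lid at about 1.86 rad. The breaker that is off is the one at box x = +68. I'll align the tool with the box axes while rising and shutting the fingers.

step_arm(commands=[[[0,0,0.039],[0,0,-0.064],-1],[[0,0,0.039],[0,0,-0.064],-1],[[0,0,0.039],[0,0,-0.064],-1],[[0,0,0.039],[0,0,-0.064],-1],[[0,0,0.039],[0,0,-0.064],-1],[[0,0,0.039],[0,0,-0.064],-1],[[0,0,0.039],[0,0,-0.064],-1],[[0,0,0.039],[0,0,-0.064],-1]])

```text
clock: 0.77
ee_pos: [233.5, 520.0, 337.5]
ee_rot: [[-0.146, 0.989, -0.012], [0.989, 0.146, -0.017], [-0.015, -0.015, -1.0]]
wrist_force: [-0.7, -0.5, -0.6]
grip_width: 37.2
```

```bash
cat >> h.py <<'E'
BP=np.array([575.6,-65.1,0.0923])
def where(bp=BP):
    from plant import status
    s=status.observe(); c,n=np.cos(bp[2]),np.sin(bp[2]); d=s['ee_pos']-[bp[0],bp[1],0]
    R=s['ee_rot']; yaw=np.degrees(np.arctan2(R[1,1],R[0,1])-bp[2])
    print('t',round(s['clock'],2),'box',np.round([c*d[0]+n*d[1],-n*d[0]+c*d[1],d[2]],1),'yaw-off',yaw.round(2),'z',R[:,2].round(3),'F',np.round(s['wrist_force'],1),'w',round(s['grip_width'],1),'q',np.round(s['qpos'],2))
E
python3 -c "from h import *;where()"
```

```text
t 0.77 box [-286.7  614.2  337.5] yaw-off 3.1 z [-0.012 -0.017 -1.   ] F [-0.7 -0.5 -0.6] w 37.2 q [ 0.94  0.11  1.44 -0.    1.61  0.79]
```

step_arm(commands=[[[0,0,0.017],[-0.12,0.075,-0.08],-1],[[0,0,0],[-0.141,0.075,-0.02],-1],[[0,0,0],[-0.141,0.075,0],-1],[[0,0,0],[-0.141,0.075,0],-1],[[0,0,0],[-0.141,0.075,0],-1],[[0,0,0],[-0.141,0.075,0],-1],[[0,0,0],[-0.141,0.075,0],-1],[[0,0,0],[-0.141,0.075,0],-1]])

```text
clock: 1.43
ee_pos: [410.3, 255.3, 367.1]
ee_rot: [[-0.098, 0.995, -0.011], [0.995, 0.098, -0.013], [-0.012, -0.012, -1.0]]
wrist_force: [0.9, 1.0, 0.4]
grip_width: 0.2
```

```bash
cat >> h.py <<'E'
def go(x,y,z,bp=BP):
    """remaining shift in tool axes (mm) and turn (unit) to a box-frame TCP, tool aligned with the box"""
    from plant import status
    from scipy.spatial.transform import Rotation as Ro
    where(bp); s=status.observe(); c,n=np.cos(bp[2]),np.sin(bp[2])
    D=np.array([[-n,c,0],[c,n,0],[0,0,-1.]]).T
    print('shift/250',(s['ee_rot'].T@(w(bp,[(x,y,z)])[0]-s['ee_pos'])/250).round(3),'turn',(Ro.from_matrix(s['ee_rot'].T@D).as_rotvec()/np.pi).round(4))
E
python3 -c "from h import *;go(68,-50,350)"
```

```text
t 1.43 box [-135.1  334.3  367.1] yaw-off 0.32 z [-0.011 -0.013 -1.   ] F [0.9 1.  0.4] w 0.2 q [ 0.32 -0.1   1.6  -0.01  1.66  0.22]
shift/250 [-1.541  0.805  0.076] turn [-0.0039  0.0037  0.0018]
```

step_arm(commands=[[[-0.004,0.004,0.002],[-0.141,0.074,0],-1],[[0,0,0],[-0.141,0.074,0],-1],[[0,0,0],[-0.141,0.074,0],-1],[[0,0,0],[-0.141,0.074,0],-1],[[0,0,0],[-0.141,0.074,0],-1],[[0,0,0],[-0.141,0.074,0],-1],[[0,0,0],[-0.141,0.074,0],-1],[[0,0,0],[-0.141,0.074,0],-1]])

```text
clock: 2.1
ee_pos: [587.3, -27.2, 364.6]
ee_rot: [[-0.09, 0.996, -0.002], [0.996, 0.09, 0.002], [0.003, -0.001, -1.0]]
wrist_force: [1.0, 0.2, 0.3]
grip_width: 0.1
```

```bash
python3 -c "from h import *;go(68,-45,250)"
```

```text
t 2.1 box [ 15.1  36.7 364.6] yaw-off -0.11 z [-0.002  0.002 -1.   ] F [1.  0.2 0.3] w 0.1 q [-0.25  0.13  1.37  0.    1.65 -0.34]
shift/250 [-0.328  0.213  0.457] turn [-0.0004 -0.0008 -0.0006]
```

step_arm(commands=[[[0,0,0],[-0.11,0.071,0.05],-1],[[0,0,0],[-0.11,0.071,0.1],-1],[[0,0,0],[-0.11,0.071,0.1],-1],[[0,0,0],[0,0,0.1],-1],[[0,0,0],[0,0,0.1],-1],[[0,0,0],[0,0,0],-1]])

```text
clock: 2.6
ee_pos: [651.1, -118.0, 245.0]
ee_rot: [[-0.079, 0.997, -0.003], [0.997, 0.079, 0.002], [0.002, -0.003, -1.0]]
wrist_force: [-0.4, -0.9, -1.1]
grip_width: 0.7
```

```bash
python3 - <<'E'
from h import *
import cv2
go(68,-45,70)
m=optics.camera_model('wrist'); im=optics.read_camera('wrist')[:,:,::-1].copy()
for x in(-125,125):
  for y in(-100,100): 
    u=proj('wrist',w(BP,[(x,y,100)]),m)[0]; cv2.drawMarker(im,tuple(int(v) for v in u),(0,0,255),0,12)
for P in[(68,-17,82),(0,17,82),(-68,17,82)]:
    u=proj('wrist',w(BP,[P]),m)[0]; cv2.drawMarker(im,tuple(int(v) for v in u),(0,255,0),0,12)
cv2.imwrite('pics/w1.png',im)
E
```

```text
t 2.6 box [ 70.3 -59.7 245. ] yaw-off -0.76 z [-0.003  0.002 -1.   ] F [-0.4 -0.9 -1.1] w 0.7 q [-0.36  0.35  1.33  0.    1.46 -0.44]
shift/250 [ 0.057 -0.008  0.7  ] turn [-0.001  -0.0006 -0.0042]
```

View pics/w1.png

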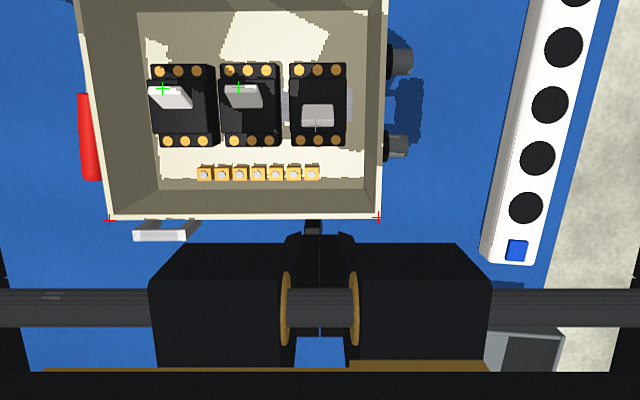

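The wrist view agrees with the fit to about 3 mm: rim corners at (106,220) and (380,219), off toggle at (317,122). I'll descend just in front of that toggle.

step_arm(commands=[[[-0.001,0,-0.004],[0.03,0,0.12],-1],[[0,0,0],[0.02,0,0.14],-1],[[0,0,0],[0,0,0.14],-1],[[0,0,0],[0,0,0.13],-1],[[0,0,0],[0,0,0.08],-1],[[0,0,0],[0,0,0.04],-1],[[0,0,0],[0,0,0],-1]])

```text
clock: 3.23
ee_pos: [660.5, -104.6, 96.8]
ee_rot: [[-0.096, 0.995, 0.023], [0.995, 0.096, -0.006], [-0.008, 0.023, -1.0]]
wrist_force: [-0.5, 0.1, -0.2]
grip_width: 0.4
```

```bash
python3 - <<'E'
from h import *
go(69,-35,70)
m=optics.camera_model('wrist')['world_from_camera'][:3,3];c,n=np.cos(BP[2]),np.sin(BP[2]);d=m-[*BP[:2],0]
print('cam box',c*d[0]+n*d[1],-n*d[0]+c*d[1],d[2])
E
```

```text
t 3.23 box [ 80.9 -47.2  96.8] yaw-off 0.24 z [ 0.023 -0.006 -1.   ] F [-0.5  0.1 -0.2] w 0.4 q [-0.34  0.48  1.47  0.    1.17 -0.43]
shift/250 [ 0.05  -0.05   0.106] turn [0.0073 0.0025 0.0013]
cam box 77.45744278770343 20.55564910872325 267.3176555389579
```

step_arm(commands=[[[0.007,0.0025,0.001],[0.02,-0.05,0.02],-1],[[0,0,0],[0,0,0.04],-1],[[0,0,0],[0,0,0.04],-1],[[0,0,0],[0,0,0],-1]])

```text
clock: 3.57
ee_pos: [650.9, -101.1, 77.5]
ee_rot: [[-0.094, 0.996, 0.009], [0.996, 0.094, -0.003], [-0.003, 0.008, -1.0]]
wrist_force: [-0.2, -0.1, -0.5]
grip_width: 0.5
```

```bash
python3 -c "from h import *;go(69,-3,70)"
```

```text
t 3.57 box [ 71.7 -42.8  77.5] yaw-off 0.11 z [ 0.009 -0.003 -1.   ] F [-0.2 -0.1 -0.5] w 0.5 q [-0.33  0.5   1.49  0.    1.15 -0.43]
shift/250 [ 0.159 -0.011  0.029] turn [0.0026 0.0011 0.0006]
```

step_arm(commands=[[[0.0026,0.001,0],[0,-0.01,0.04],-1],[[0,0,0],[0.03,0,0],-1],[[0,0,0],[0.03,0,0],-1],[[0,0,0],[0.03,0,0],-1],[[0,0,0],[0.03,0,0],-1],[[0,0,0],[0.03,0,0],-1]])

```text
clock: 4.07
ee_pos: [646.1, -62.5, 68.4]
ee_rot: [[-0.092, 0.996, 0.003], [0.996, 0.092, -0.001], [-0.002, 0.003, -1.0]]
wrist_force: [-0.2, -0.5, -0.3]
grip_width: 0.5
```

```bash
python3 -c "from h import *;go(69,-3,70)"
```

```text
t 4.07 box [70.4 -3.9 68.4] yaw-off -0.01 z [ 0.003 -0.001 -1.   ] F [-0.2 -0.5 -0.3] w 0.5 q [-0.28  0.49  1.52 -0.    1.13 -0.37]
shift/250 [ 0.004 -0.006 -0.006] turn [ 0.0008  0.0005 -0.    ]
```

step_arm(commands=[[[0,0,0],[0.016,-0.004,0],-1],[[0,0,0],[0.012,0,0],-1]])

```text
clock: 4.23
ee_pos: [644.4, -52.9, 68.9]
ee_rot: [[-0.094, 0.996, 0.003], [0.996, 0.094, -0.001], [-0.001, 0.003, -1.0]]
wrist_force: [0.4, 0.1, -0.0]
grip_width: 0.7
```

```bash
python3 - <<'E'
from h import *
import cv2
where()
im=optics.read_camera('scene')[145:260,225:375,::-1]
cv2.imwrite('pics/c2.png',cv2.resize(im,None,fx=5,fy=5,interpolation=cv2.INTER_CUBIC))
E
```

```text
t 4.23 box [69.6  5.8 68.9] yaw-off 0.1 z [ 0.003 -0.001 -1.   ] F [ 0.4  0.1 -0. ] w 0.7 q [-0.27  0.49  1.52 -0.    1.13 -0.36]
```

View pics/c2.png

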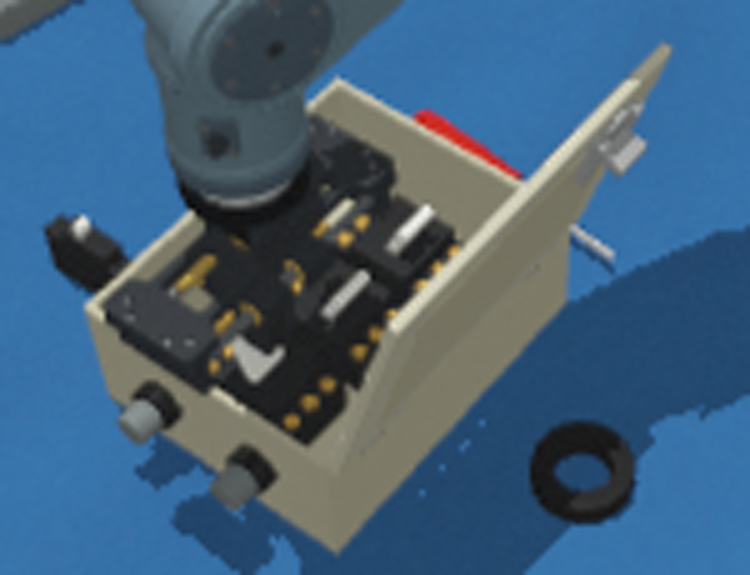

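```bash
python3 - <<'E'
from h import *
for a in(-.5,.0,.5):
  y=36*np.sin(a);z=50+36*np.cos(a)
  print(a,((proj('scene',w(BP,[(53,y,z),(83,y,z),(53,y*.3,56),(83,y*.3,56)]))-[225,145])*5).round().tolist())
print(((proj('scene',w(BP,[(69.6,5.8,68.9),(69.6,5.8,100)]))-[225,145])*5).round().tolist())
E
```

```text
-0.5 [[259.0, 313.0], [227.0, 344.0], [276.0, 346.0], [246.0, 376.0]]
0.0 [[278.0, 322.0], [247.0, 353.0], [282.0, 350.0], [252.0, 380.0]]
0.5 [[300.0, 339.0], [269.0, 371.0], [288.0, 354.0], [258.0, 384.0]]
[[271.0, 359.0], [266.0, 331.0]]
```

step_arm(commands=[[[0,0,0],[0.012,0,0],-1],[[0,0,0],[0.008,0,0],-1]])

```text
clock: 4.45
ee_pos: [644.0, -47.0, 69.3]
ee_rot: [[-0.095, 0.996, 0.004], [0.996, 0.095, -0.001], [-0.001, 0.004, -1.0]]
wrist_force: [0.1, -0.1, 0.2]
grip_width: 0.6
```

```bash
python3 - <<'E'
from h import *
import cv2
where()
a=cv2.resize(optics.read_camera('wrist')[100:400,150:490,::-1],(510,450))
b=cv2.resize(optics.read_camera('scene')[190:240,250:310,::-1],(540,450),interpolation=cv2.INTER_CUBIC)[:,200:490]
cv2.imwrite('pics/w3.png',np.hstack([a,b]))
E
```

```text
t 4.45 box [69.8 11.8 69.3] yaw-off 0.14 z [ 0.004 -0.001 -1.   ] F [ 0.1 -0.1  0.2] w 0.6 q [-0.26  0.49  1.53 -0.    1.13 -0.35]
```

View pics/w3.png

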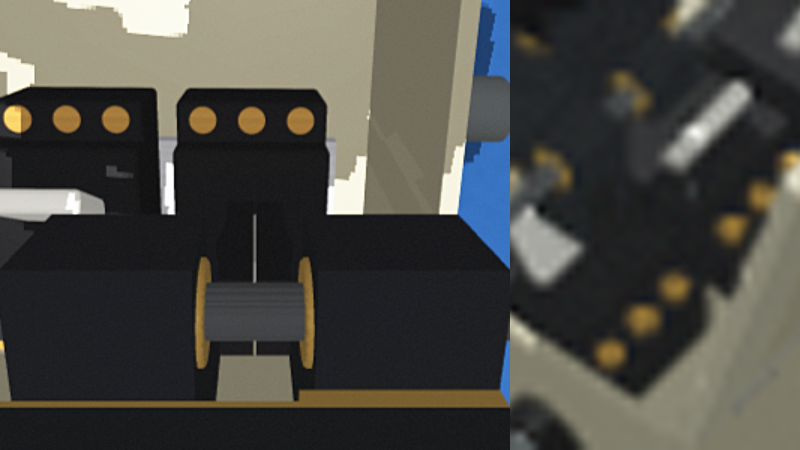

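```bash
python3 - <<'E'
from h import *
from plant import status
s=status.observe(); m=optics.camera_model('wrist')
cr=lambda P:((proj('wrist',P,m)-[150,100])*1.5).round().tolist()
print('tcp',cr([s['ee_pos']]), 'fingers +-9',cr([s['ee_pos']+s['ee_rot'][:,0]*9,s['ee_pos']-s['ee_rot'][:,0]*9]))
for a in(-.5,0,.5):
  y=36*np.sin(a);z=50+36*np.cos(a); print(a,cr(w(BP,[(53,y,z),(83,y,z)])))
print('rim',cr(w(BP,[(125,-100,100),(125,100,100)])),'face +y edge breaker?', cr(w(BP,[(40,0,56),(96,0,56)])))
print('mid toggle on',cr(w(BP,[(-15,17,82),(15,17,82)])))
E
```

```text
tcp [[252.0, 201.0]] fingers +-9 [[252.0, 175.0], [252.0, 225.0]]
-0.5 [[201.0, 297.0], [292.0, 297.0]]
0 [[198.0, 255.0], [294.0, 255.0]]
0.5 [[198.0, 198.0], [294.0, 198.0]]
rim [[415.0, 545.0], [481.0, -97.0]] face +y edge breaker? [[170.0, 217.0], [323.0, 217.0]]
mid toggle on [[-20.0, 199.0], [76.0, 199.0]]
```

Neither picture shows the toggle over, and I felt no force, so I'll lift clear and look again.

step_arm(commands=[[[0,0,0],[0,0,-0.06],-1],[[0,0,0],[0,0,-0.12],-1],[[0,0,0],[-0.08,0,-0.12],-1],[[0,0,0],[-0.12,0,-0.06],-1],[[0,0,0],[-0.1,0,0],-1],[[0,0,0],[0,0,0],-1]])

```text
clock: 5.05
ee_pos: [649.6, -124.0, 161.4]
ee_rot: [[-0.097, 0.995, -0.0], [0.995, 0.097, -0.002], [-0.002, -0.001, -1.0]]
wrist_force: [-0.1, 0.1, -0.5]
grip_width: 0.5
```

```bash
python3 - <<'E'
from h import *
import cv2
where()
I=[optics.read_camera(n)[:,:,::-1] for n in('wrist','scene','side')]
b=cv2.resize(I[1][180:240,245:325],(400,300),interpolation=cv2.INTER_CUBIC)
c=cv2.resize(I[2][185:260,290:390],(400,300),interpolation=cv2.INTER_CUBIC)
a=cv2.resize(I[0][0:250,150:483],(400,300))
cv2.imwrite('pics/m4.png',np.vstack([np.hstack([a,b]),np.hstack([c,c*0])]))
E
```

```text
t 5.05 box [ 68.3 -65.5 161.4] yaw-off 0.28 z [-0.    -0.002 -1.   ] F [-0.1  0.1 -0.5] w 0.5 q [-0.37  0.42  1.42 -0.    1.3  -0.46]
```

View pics/m4.png

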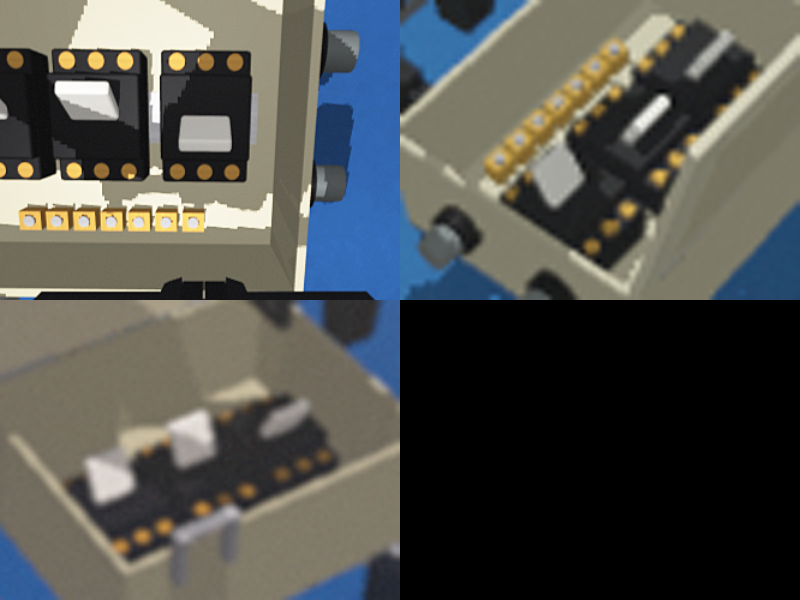

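The toggle has not moved: in the wrist view (205,133) it still leans to -y. The fingers must have passed without really touching it. I'll go down in front of it again and check the tip against the toggle before pushing.

step_arm(commands=[[[0,0,0],[0.06,0,0.1],-1],[[0,0,0],[0.03,0,0.12],-1],[[0,0,0],[0,0,0.1],-1],[[0,0,0],[0,0,0.06],-1],[[0,0,0],[0,0,0.02],-1],[[0,0,0],[0,0,0],-1]])

```text
clock: 5.7
ee_pos: [643.5, -87.8, 53.2]
ee_rot: [[-0.105, 0.994, -0.007], [0.994, 0.105, 0.004], [0.005, -0.007, -1.0]]
wrist_force: [1.7, -4.0, 4.1]
grip_width: 0.4
```

```bash
python3 - <<'E'
from h import *
from plant import status
import cv2
go(68,-43,64)
I={n:optics.read_camera(n)[:,:,::-1].copy() for n in('wrist','scene','side')}
e=status.observe()['ee_pos']
for n in I:
    u=proj(n,[e])[0]; print(n,u)
E1=lambda n,r,c:cv2.resize(I[n][r[0]:r[1],c[0]:c[1]],(400,300),interpolation=cv2.INTER_CUBIC)
cv2.imwrite('pics/m5.png',np.vstack([np.hstack([E1('wrist',(50,300),(150,483)),E1('scene',(180,240),(245,325))]),np.hstack([E1('side',(185,260),(290,390)),E1('side',(150,270),(260,420))])]))
E
```

```text
t 5.7 box [ 65.5 -28.8  53.2] yaw-off 0.72 z [-0.007  0.004 -1.   ] F [ 1.7 -4.   4.1] w 0.4 q [-0.32  0.52  1.51  0.    1.12 -0.42]
shift/250 [-0.056  0.009 -0.044] turn [-0.0022 -0.0016  0.004 ]
wrist [317.88838163 233.85367385]
scene [271.57280898 213.2522584 ]
side [364.48246575 221.76283129]
```

View pics/m5.png

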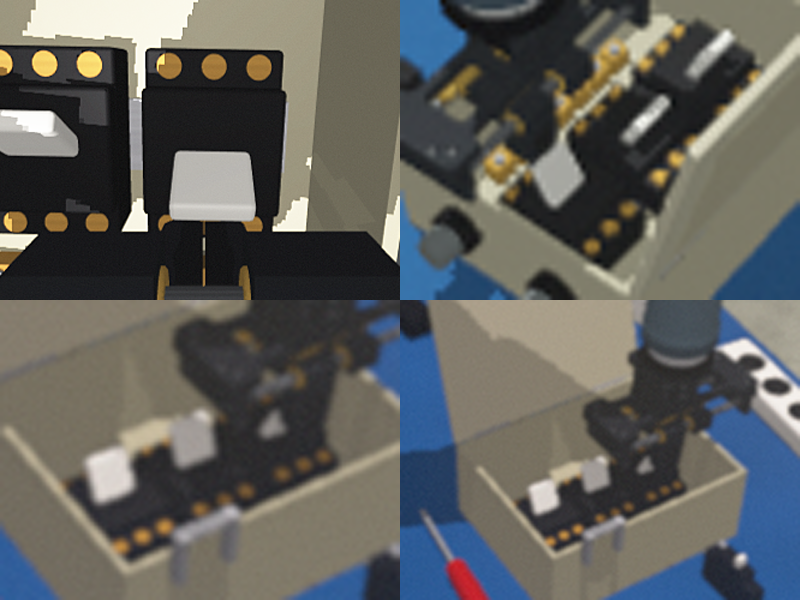

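The tip is now clearly on the toggle's -y side and pressing it lightly: wrist view, paddle (210,185) with the fingers just below it. I'll raise slightly and push in small increments.

step_arm(commands=[[[0,0,0.004],[0,0.008,-0.03],-1],[[0,0,0],[0.02,0,0],-1],[[0,0,0],[0.02,0,0],-1]])

```text
clock: 6.1
ee_pos: [648.8, -79.4, 68.1]
ee_rot: [[-0.089, 0.996, 0.002], [0.996, 0.089, 0.002], [0.002, 0.002, -1.0]]
wrist_force: [0.2, 0.7, 0.5]
grip_width: 0.1
```

step_arm(commands=[[[0,0,0],[0.02,0,0],-1],[[0,0,0],[0.02,0,0],-1]])

```text
clock: 6.27
ee_pos: [649.1, -68.7, 70.4]
ee_rot: [[-0.088, 0.996, 0.005], [0.996, 0.088, 0.002], [0.001, 0.005, -1.0]]
wrist_force: [-0.5, -0.3, 0.1]
grip_width: 0.4
```

```bash
python3 - <<'E'
from h import *
import cv2
go(68,-3,64)
I=optics.read_camera('wrist')[100:400,150:490,::-1]
cv2.imwrite('pics/w6.png',I)
cv2.imwrite('pics/s6.png',cv2.resize(optics.read_camera('scene')[180:240,245:325,::-1],(400,300)))
w3=cv2.imread('pics/w3.png')
E
```

```text
t 6.27 box [ 72.9 -10.4  70.4] yaw-off -0.23 z [ 0.005  0.002 -1.   ] F [-0.5 -0.3  0.1] w 0.4 q [-0.29  0.5   1.51  0.    1.13 -0.38]
shift/250 [ 0.029 -0.02   0.025] turn [ 0.0017 -0.0003 -0.0013]
```

```bash
python3 - <<'E'
from h import *
import cv2
from plant import status
m=optics.camera_model('wrist')
for a in(-.5,-.2,0,.2,.5):
  y=36*np.sin(a);z=50+36*np.cos(a); print(a,proj('wrist',w(BP,[(53,y,z),(83,y,z)]),m).round().tolist())
print('tcp',proj('wrist',[status.observe()['ee_pos']],m))
E
```

```text
-0.5 [[277.0, 257.0], [339.0, 257.0]]
-0.2 [[275.0, 241.0], [340.0, 240.0]]
0 [[275.0, 227.0], [340.0, 226.0]]
0.2 [[274.0, 211.0], [340.0, 211.0]]
0.5 [[274.0, 188.0], [340.0, 187.0]]
tcp [[317.94305873 233.88057143]]
```

View pics/w6.png

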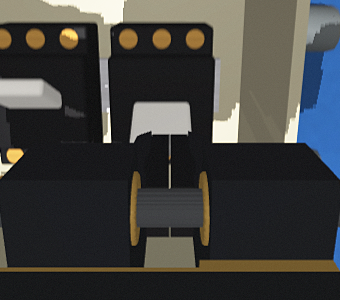

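The tip is over the toggle at reported z = 70 and catches it only at z ≈ 53, so the real tip rides higher than I assumed. I'll back off and push lower, checking as I go.

step_arm(commands=[[[0,0,0],[0,-0.01,-0.06],-1],[[0,0,0],[-0.07,-0.01,0],-1],[[0,0,0],[-0.06,0,0],-1],[[0,0,0],[0,0,0],-1],[[0,0,0],[0,0,0],-1]])

```text
clock: 6.78
ee_pos: [646.4, -101.5, 88.3]
ee_rot: [[-0.091, 0.996, 0.005], [0.996, 0.091, 0.002], [0.001, 0.005, -1.0]]
wrist_force: [0.8, 0.8, -0.7]
grip_width: 0.8
```

```bash
python3 -c "from h import *;go(68,-45,56)"
```

```text
t 6.78 box [ 67.1 -42.8  88.3] yaw-off -0.07 z [ 0.005  0.002 -1.   ] F [ 0.8  0.8 -0.7] w 0.8 q [-0.34  0.48  1.49  0.    1.17 -0.43]
shift/250 [-0.009  0.003  0.129] turn [ 0.0015 -0.0004 -0.0004]
```

step_arm(commands=[[[0,0,0],[-0.008,0,0.06],-1],[[0,0,0],[0,0,0.03],-1],[[0,0,0],[0,0,0],-1],[[0,0,0],[0,0,0],-1]])

```text
clock: 7.12
ee_pos: [646.3, -103.3, 63.2]
ee_rot: [[-0.09, 0.996, 0.004], [0.996, 0.09, 0.003], [0.002, 0.004, -1.0]]
wrist_force: [-0.1, 0.0, -0.2]
grip_width: 0.6
```

```bash
python3 -c "from h import *;go(68,-45,56)"
```

```text
t 7.12 box [ 66.9 -44.5  63.2] yaw-off -0.14 z [ 0.004  0.003 -1.   ] F [-0.1  0.  -0.2] w 0.6 q [-0.34  0.51  1.5   0.    1.13 -0.43]
shift/250 [-0.002  0.004  0.029] turn [ 0.0013 -0.0007 -0.0008]
```

step_arm(commands=[[[0,0,0],[0,0,0.016],-1],[[0,0,0],[0,0,0.012],-1],[[0,0,0],[0,0,0],-1]])

```text
clock: 7.37
ee_pos: [645.5, -102.0, 54.1]
ee_rot: [[-0.091, 0.996, 0.001], [0.996, 0.091, 0.004], [0.003, 0.002, -1.0]]
wrist_force: [-1.0, -0.3, -0.6]
grip_width: 0.6
```

step_arm(commands=[[[0,0,0],[0,0,0.016],-1],[[0,0,0],[0,0,0],-1]])

```text
clock: 7.53
ee_pos: [645.5, -101.6, 49.6]
ee_rot: [[-0.091, 0.996, 0.001], [0.996, 0.091, 0.004], [0.004, 0.002, -1.0]]
wrist_force: [0.3, 0.4, -0.3]
grip_width: 0.4
```

step_arm(commands=[[[0,0,0],[0.02,0,0],-1],[[0,0,0],[0.02,0,0],-1],[[0,0,0],[0,0,0],-1]])

```text
clock: 7.78
ee_pos: [644.7, -90.8, 49.7]
ee_rot: [[-0.091, 0.996, 0.002], [0.996, 0.091, 0.004], [0.004, 0.002, -1.0]]
wrist_force: [0.6, 0.2, -0.0]
grip_width: 0.8
```

step_arm(commands=[[[0,0,0],[0.02,0,0],-1],[[0,0,0],[0.02,0,0],-1]])

```text
clock: 7.95
ee_pos: [644.7, -81.9, 51.0]
ee_rot: [[-0.09, 0.996, 0.004], [0.996, 0.09, 0.001], [0.001, 0.004, -1.0]]
wrist_force: [-0.4, -4.4, 2.9]
grip_width: 0.6
```

step_arm(commands=[[[0,0,0],[0.02,0,0],-1],[[0,0,0],[0.02,0,0],-1]])

```text
clock: 8.12
ee_pos: [644.4, -72.3, 52.3]
ee_rot: [[-0.09, 0.996, 0.006], [0.996, 0.09, -0.001], [-0.002, 0.006, -1.0]]
wrist_force: [-1.3, -3.2, 1.4]
grip_width: 0.8
```

```bash
python3 - <<'E'
from h import *
import cv2
go(68,-3,50)
cv2.imwrite('pics/w7.png',optics.read_camera('wrist')[:,:,::-1])
im=optics.read_camera('wrist').astype(int)[190:260,275:345]
# bright grey rows profile
g=(im.min(2)>120)&(np.ptp(im,axis=2)<25)
print([(190+i,int(g[i].sum())) for i in range(0,70,4)])
E
```

```text
t 8.12 box [ 67.9 -13.5  52.3] yaw-off -0.11 z [ 0.006 -0.001 -1.   ] F [-1.3 -3.2  1.4] w 0.8 q [-0.29  0.51  1.53  0.    1.1  -0.39]
shift/250 [0.042 0.    0.009] turn [ 0.0018  0.0005 -0.0006]
[(190, 0), (194, 0), (198, 0), (202, 0), (206, 54), (210, 55), (214, 57), (218, 58), (222, 59), (226, 60), (230, 60), (234, 59), (238, 0), (242, 0), (246, 0), (250, 0), (254, 0), (258, 0)]
```

Force is now about 4 N and the toggle is moving. I'll keep pushing.

step_arm(commands=[[[0,0,0],[0.02,0,0.008],-1],[[0,0,0],[0.02,0,0.004],-1]])

```text
clock: 8.38
ee_pos: [644.1, -61.9, 49.9]
ee_rot: [[-0.091, 0.996, 0.007], [0.996, 0.091, -0.001], [-0.002, 0.007, -1.0]]
wrist_force: [-0.5, -2.7, 1.4]
grip_width: 0.2
```

step_arm(commands=[[[0,0,0],[0.016,0,0.004],-1],[[0,0,0],[0.016,0,0],-1]])

```text
clock: 8.55
ee_pos: [644.1, -59.6, 49.6]
ee_rot: [[-0.092, 0.996, 0.009], [0.996, 0.092, -0.013], [-0.013, 0.008, -1.0]]
wrist_force: [-1.8, -24.9, -0.8]
grip_width: 0.3
```

step_arm(commands=[[[0,0,0],[0.016,0,0],-1],[[0,0,0],[0.016,0,0],-1]])

```text
clock: 8.72
ee_pos: [644.0, -60.3, 49.7]
ee_rot: [[-0.091, 0.996, 0.011], [0.995, 0.091, -0.027], [-0.027, 0.008, -1.0]]
wrist_force: [0.1, -18.0, -0.7]
grip_width: 0.6
```

The toggle hit its stop (25 N at box y ≈ -1). I'll retreat and check.

step_arm(commands=[[[0,0,0],[-0.04,0,0],-1],[[0,0,0],[-0.04,0,-0.06],-1],[[0,0,0],[-0.04,0,-0.12],-1],[[0,0,0],[-0.02,0,-0.14],-1],[[0,0,0],[0,0,-0.1],-1],[[0,0,0],[0,0,0],-1],[[0,0,0],[0,0,0],-1]])

```text
clock: 9.3
ee_pos: [641.6, -88.9, 151.5]
ee_rot: [[-0.091, 0.996, -0.003], [0.996, 0.091, -0.016], [-0.016, -0.004, -1.0]]
wrist_force: [-0.4, -0.1, -0.9]
grip_width: 0.6
```

```bash
python3 - <<'E'
from h import *
import cv2
go(0,0,350)
m=optics.camera_model('wrist')
I={n:optics.read_camera(n)[:,:,::-1].copy() for n in('wrist','scene','side')}
E1=lambda n,r,c:cv2.resize(I[n][r[0]:r[1],c[0]:c[1]],(400,300),interpolation=cv2.INTER_CUBIC)
for n in I: cv2.imwrite(f'pics/{n}8.png',I[n])
for x in(-68,0,68): print(x,[proj('wrist',w(BP,[(x,36*np.sin(a),50+36*np.cos(a))]),m).round()[0].tolist() for a in(-.5,.5)])
cv2.imwrite('pics/m8.png',np.vstack([np.hstack([E1('wrist',(0,300),(100,500)),E1('scene',(180,240),(245,325))]),np.hstack([E1('side',(110,290),(240,480)),E1('scene',(140,215),(300,400))])]))
E
```

```text
t 9.3 box [ 63.5 -29.8 151.5] yaw-off -0.07 z [-0.003 -0.016 -1.   ] F [-0.4 -0.1 -0.9] w 0.6 q [-0.31  0.4   1.47 -0.02  1.27 -0.4 ]
shift/250 [ 0.106 -0.257 -0.795] turn [-0.0013  0.005  -0.0004]
-68 [[127.0, 178.0], [119.0, 127.0]]
0 [[226.0, 178.0], [222.0, 127.0]]
68 [[325.0, 178.0], [325.0, 127.0]]
```

View pics/m8.png

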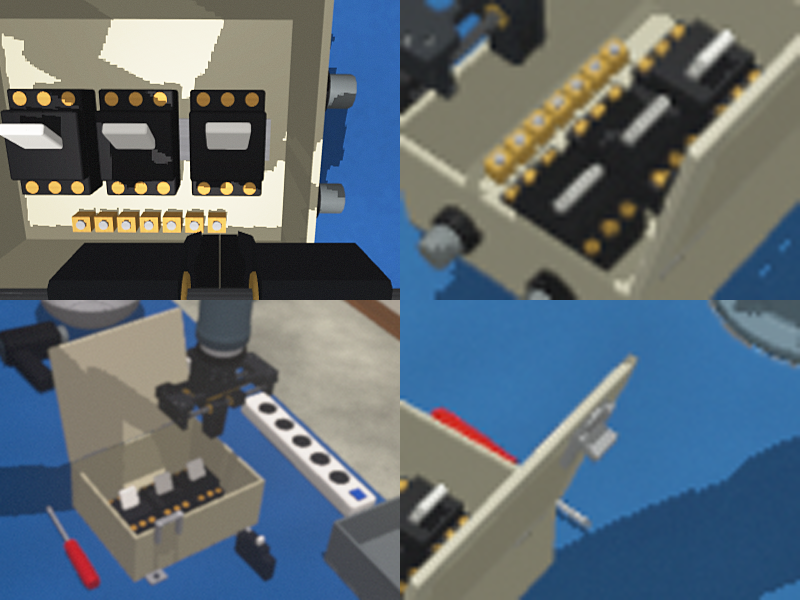

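All three toggles now lean towards the hinge. Next I'll go up over the lid and come down behind its outer face at box x ≈ +40, clear of the bolt.

step_arm(commands=[[[-0.001,0.005,0],[0,-0.01,-0.12],-1],[[0,0,0],[0,-0.02,-0.15],-1],[[0,0,0],[0,-0.02,-0.15],-1],[[0,0,0],[0,-0.02,-0.15],-1],[[0,0,0],[0,-0.02,-0.12],-1],[[0,0,0],[0.02,0,-0.08],-1],[[0,0,0],[0.02,0,0],-1],[[0,0,0],[0,0,0],-1]])

```text
clock: 10.12
ee_pos: [611.9, -76.0, 330.7]
ee_rot: [[-0.093, 0.995, -0.035], [0.995, 0.094, 0.014], [0.017, -0.033, -0.999]]
wrist_force: [0.2, 0.3, -0.6]
grip_width: 0.2
```

```bash
python3 -c "from h import *;go(40,230,350)"
```

```text
t 10.12 box [ 35.2 -14.2 330.7] yaw-off 0.1 z [-0.035  0.014 -0.999] F [ 0.2  0.3 -0.6] w 0.2 q [-0.32  0.23  1.32  0.    1.63 -0.41]
shift/250 [ 0.978  0.018 -0.061] turn [-0.0106 -0.0054  0.0004]
```

step_arm(commands=[[[-0.01,-0.005,0],[0.02,0.01,-0.1],-1],[[0,0,0],[0.1,0,-0.02],-1],[[0,0,0],[0.14,0,0],-1],[[0,0,0],[0.15,0,0],-1],[[0,0,0],[0.15,0,0],-1],[[0,0,0],[0.15,0,0],-1],[[0,0,0],[0.1,0,0],-1],[[0,0,0],[0,0,0],-1]])

```text
clock: 10.78
ee_pos: [590.2, 133.0, 336.2]
ee_rot: [[-0.089, 0.995, -0.035], [0.996, 0.089, 0.006], [0.009, -0.035, -0.999]]
wrist_force: [0.4, 1.0, 0.7]
grip_width: 0.3
```

```bash
python3 -c "from h import *;go(40,225,265)"
```

```text
t 10.78 box [ 32.8 195.9 336.2] yaw-off -0.15 z [-0.035  0.006 -0.999] F [0.4 1.  0.7] w 0.3 q [ 0.02  0.2   1.34  0.01  1.63 -0.07]
shift/250 [0.114 0.038 0.285] turn [-0.011  -0.0028 -0.0009]
```

step_arm(commands=[[[-0.011,-0.003,0],[0.06,0.02,0],-1],[[-0.004,0,0],[0.05,0.01,0.02],-1],[[0,0,0],[0,0,0.08],-1],[[0,0,0],[0,0,0.1],-1],[[0,0,0],[0,0,0.06],-1],[[0,0,0],[0,0,0],-1],[[0,0,0],[0,0,0],-1]])

```text
clock: 11.37
ee_pos: [590.4, 162.1, 251.4]
ee_rot: [[-0.093, 0.996, -0.008], [0.996, 0.093, -0.002], [-0.002, -0.009, -1.0]]
wrist_force: [0.3, -0.4, 0.6]
grip_width: 0.4
```

```bash
python3 -c "from h import *;go(40,180,265)"
```

```text
t 11.37 box [ 35.7 224.9 251.4] yaw-off 0.06 z [-0.008 -0.002 -1.   ] F [ 0.3 -0.4  0.6] w 0.4 q [ 0.08  0.24  1.46 -0.    1.45 -0.02]
shift/250 [-0.18   0.017 -0.054] turn [-0.0027  0.0005  0.0003]
```

step_arm(commands=[[[0,0,0],[-0.06,0.01,0],-1],[[0,0,0],[-0.06,0,0],-1],[[0,0,0],[-0.06,0,0],-1],[[0,0,0],[-0.06,0,0],-1],[[0,0,0],[-0.06,0,0],-1],[[0,0,0],[-0.06,0,0],-1]])

```text
clock: 11.87
ee_pos: [602.1, 70.1, 253.5]
ee_rot: [[-0.095, 0.995, -0.008], [0.995, 0.095, 0.002], [0.003, -0.008, -1.0]]
wrist_force: [-0.4, 3.6, 2.9]
grip_width: 0.7
```

```bash
python3 -c "from h import *;go(40,117,254)"
```

```text
t 11.87 box [ 38.8 132.2 253.5] yaw-off 0.18 z [-0.008  0.002 -1.   ] F [-0.4  3.6  2.9] w 0.7 q [-0.08  0.23  1.48  0.    1.45 -0.18]
shift/250 [-0.061  0.005 -0.002] turn [-0.0026 -0.0009  0.001 ]
```

Contact at about 4 N and the lid is moving.

step_arm(commands=[[[0,0,0],[-0.06,0,0],-1],[[0,0,0],[-0.06,0,0.004],-1],[[0,0,0],[-0.06,0,0.008],-1],[[0,0,0],[-0.06,0,0.016],-1],[[0,0,0],[-0.06,0,0.02],-1]])

```text
clock: 12.28
ee_pos: [609.4, -9.7, 245.9]
ee_rot: [[-0.093, 0.996, -0.005], [0.996, 0.093, 0.007], [0.008, -0.004, -1.0]]
wrist_force: [-0.0, 3.5, -1.1]
grip_width: 0.4
```

```bash
python3 -c "from h import *;go(40,24,232)"
```

```text
t 12.28 box [ 38.8  52.1 245.9] yaw-off 0.05 z [-0.005  0.007 -1.   ] F [-0.   3.5 -1.1] w 0.4 q [-0.21  0.24  1.48  0.01  1.43 -0.31]
shift/250 [-0.113  0.005  0.055] turn [-0.0014 -0.0024  0.0002]
```

step_arm(commands=[[[0,0,0],[-0.055,0,0.025],-1],[[0,0,0],[-0.055,0,0.03],-1],[[0,0,0],[-0.05,0,0.04],-1],[[0,0,0],[-0.05,0,0.04],-1],[[0,0,0],[-0.045,0,0.045],-1]])

```text
clock: 12.7
ee_pos: [616.5, -80.9, 200.9]
ee_rot: [[-0.09, 0.996, 0.0], [0.996, 0.09, 0.006], [0.006, 0.001, -1.0]]
wrist_force: [-0.7, 0.6, 0.9]
grip_width: 0.6
```

```bash
python3 -c "from h import *;go(40,-44,158)"
```

```text
t 12.7 box [ 39.2 -19.5 200.9] yaw-off -0.1 z [ 0.     0.006 -1.   ] F [-0.7  0.6  0.9] w 0.6 q [-0.32  0.3   1.5   0.01  1.35 -0.42]
shift/250 [-0.099  0.003  0.171] turn [ 0.0002 -0.002  -0.0006]
```

step_arm(commands=[[[0,0,0],[-0.025,0,0.05],-1],[[0,0,0],[-0.025,0,0.05],-1],[[0,0,0],[-0.02,0,0.05],-1],[[0,0,0],[-0.015,0,0.05],-1]])

```text
clock: 13.03
ee_pos: [619.0, -107.2, 145.3]
ee_rot: [[-0.088, 0.996, 0.001], [0.996, 0.088, 0.004], [0.004, 0.002, -1.0]]
wrist_force: [-0.7, -0.8, 0.3]
grip_width: 0.5
```

```bash
python3 -c "from h import *;go(40,-56,126)"
```

```text
t 13.03 box [ 39.4 -45.9 145.3] yaw-off -0.24 z [ 0.001  0.004 -1.   ] F [-0.7 -0.8  0.3] w 0.5 q [-0.36  0.36  1.53  0.    1.25 -0.45]
shift/250 [-0.041  0.003  0.077] turn [ 0.0006 -0.0013 -0.0013]
```

step_arm(commands=[[[0,0,0],[-0.015,0,0.04],-1],[[0,0,0],[-0.01,0,0.04],-1]])

```text
clock: 13.2
ee_pos: [619.1, -113.8, 121.6]
ee_rot: [[-0.088, 0.996, -0.0], [0.996, 0.088, 0.005], [0.005, 0.0, -1.0]]
wrist_force: [-0.1, -0.0, 0.6]
grip_width: 0.4
```

step_arm(commands=[[[0,0,0],[-0.005,0,0.03],-1],[[0,0,0],[0,0,0.03],-1]])

```text
clock: 13.37
ee_pos: [618.6, -114.9, 103.5]
ee_rot: [[-0.088, 0.996, -0.002], [0.996, 0.088, 0.005], [0.006, -0.002, -1.0]]
wrist_force: [-1.0, -0.2, 1.3]
grip_width: 0.4
```

```bash
python3 - <<'E'
from h import *
import cv2
where()
im=optics.read_camera('side')
cv2.imwrite('pics/side9.png',im[:,:,::-1])
ms=optics.camera_model('side')
# where does predicted lid interior lie for several angles; sample colour along -x side edge
for a in np.arange(0,1.0,.1):
    P=w(BP,[lid(a,x,195,8) for x in(-110,-90,-40,-20)]); u=proj('side',P,ms).round().astype(int)
    print(round(a,1),[(tuple(map(int,q)),im[q[1],q[0]].tolist()) for q in u])
E
```

```text
t 13.37 box [ 38.2 -53.6 103.5] yaw-off -0.22 z [-0.002  0.005 -1.   ] F [-1.  -0.2  1.3] w 0.4 q [-0.37  0.41  1.55  0.    1.18 -0.46]
0.0 [((325, 247), [43, 43, 50]), ((332, 244), [77, 76, 78]), ((348, 237), [171, 168, 171]), ((354, 234), [47, 44, 48])]
0.1 [((325, 241), [207, 193, 169]), ((332, 238), [208, 195, 170]), ((348, 231), [206, 193, 167]), ((354, 228), [207, 196, 169])]
0.2 [((324, 235), [204, 191, 166]), ((331, 232), [146, 144, 146]), ((348, 225), [197, 184, 161]), ((354, 222), [201, 190, 165])]
0.3 [((323, 228), [126, 122, 123]), ((330, 225), [123, 120, 124]), ((347, 218), [183, 171, 144]), ((353, 215), [120, 114, 98])]
0.4 [((322, 221), [198, 187, 159]), ((329, 218), [157, 147, 126]), ((345, 211), [84, 82, 73]), ((352, 208), [120, 114, 99])]
0.5 [((320, 214), [119, 112, 97]), ((327, 211), [182, 172, 145]), ((344, 204), [47, 49, 53]), ((350, 201), [63, 62, 67])]
0.6 [((318, 206), [195, 184, 156]), ((325, 203), [196, 184, 156]), ((341, 196), [69, 70, 75]), ((348, 194), [58, 58, 66])]
0.7 [((315, 199), [172, 162, 138]), ((322, 196), [149, 141, 121]), ((339, 189), [47, 49, 55]), ((346, 186), [83, 77, 68])]
0.8 [((312, 191), [45, 94, 155]), ((319, 188), [47, 97, 157]), ((336, 182), [50, 78, 123]), ((343, 179), [50, 96, 157])]
0.9 [((309, 184), [48, 96, 157]), ((316, 181), [49, 93, 155]), ((333, 174), [49, 95, 154]), ((339, 172), [50, 94, 154])]
```

The side view's pixels show the lid nearly down, at about 0.1 rad. I'll press on to the stop.

step_arm(commands=[[[0,0,0],[-0.02,0,0.025],-1],[[0,0,0],[-0.02,0,0.02],-1]])

```text
clock: 13.58
ee_pos: [618.5, -123.0, 89.6]
ee_rot: [[-0.09, 0.996, -0.005], [0.996, 0.09, 0.007], [0.008, -0.004, -1.0]]
wrist_force: [-0.7, 0.7, 0.5]
grip_width: 0.4
```

step_arm(commands=[[[0,0,0],[-0.02,0,0.02],-1],[[0,0,0],[0,0,0.015],-1]])

```text
clock: 13.75
ee_pos: [619.4, -127.9, 84.3]
ee_rot: [[-0.091, 0.996, -0.005], [0.996, 0.091, 0.009], [0.009, -0.004, -1.0]]
wrist_force: [-23.0, 9.9, 51.3]
grip_width: 0.7
```

step_arm(commands=[[[0,0,0],[0,0,0.012],-1],[[0,0,0],[0,0,0.012],-1]])

```text
clock: 13.92
ee_pos: [619.3, -127.8, 84.6]
ee_rot: [[-0.092, 0.996, -0.006], [0.996, 0.092, 0.009], [0.01, -0.005, -1.0]]
wrist_force: [-9.5, 4.3, 16.9]
grip_width: 0.9
```

The lid is on its stop: 51 N in z, no give. The lid's top face (108 mm) also puts the real closed tip about 23 mm above the reported z, which fits the toggle contact. I'll lift and move over to the hinge side of the tab.

step_arm(commands=[[[0,0,0],[0,0,-0.1],-1],[[0,0,0],[0.02,-0.04,-0.12],-1],[[0,0,0],[0.03,-0.1,-0.06],-1],[[0,0,0],[0.03,-0.1,0],-1],[[0,0,0],[0.03,-0.1,0],-1],[[0,0,0],[0,-0.06,0],-1],[[0,0,0],[0,0,0],-1],[[0,0,0],[0,0,0],-1]])

```text
clock: 14.58
ee_pos: [517.0, -113.6, 162.1]
ee_rot: [[-0.092, 0.996, 0.003], [0.996, 0.092, 0.005], [0.004, 0.004, -1.0]]
wrist_force: [0.8, 0.7, 0.2]
grip_width: 0.5
```

```bash
python3 - <<'E'
from h import *
import cv2
go(-70,-38,97)
m=optics.camera_model('wrist')
I={n:optics.read_camera(n)[:,:,::-1].copy() for n in('wrist','scene','side')}
for n in I: cv2.imwrite(f'pics/{n}10.png',I[n])
P=w(BP,[(-83,-65,131),(-57,-65,131),(-70,-60.5,131),(-70,-100,122),(-125,-100,108),(-125,100,108)])
for q in proj('wrist',P,m): print(q.round());cv2.drawMarker(I['wrist'],tuple(int(v) for v in q),(0,0,255),0,8)
E1=lambda n,r,c:cv2.resize(I[n][r[0]:r[1],c[0]:c[1]],(400,300),interpolation=cv2.INTER_CUBIC)
cv2.imwrite('pics/m10.png',np.vstack([np.hstack([E1('wrist',(0,400),(0,640)),E1('wrist',(100,350),(180,513))]),np.hstack([E1('side',(165,285),(265,425)),E1('scene',(130,250),(220,380))])]))
E
```

```text
t 14.58 box [-62.8 -42.8 162.1] yaw-off -0.04 z [ 0.003  0.005 -1.   ] F [0.8 0.7 0.2] w 0.5 q [-0.44  0.13  1.77  0.01  1.23 -0.54]
shift/250 [ 0.018 -0.03   0.26 ] turn [ 0.0012 -0.0014 -0.0002]
[285. 250.]
[328. 250.]
[306. 243.]
[307. 294.]
[228. 284.]
[205. -45.]
```

View pics/m10.png

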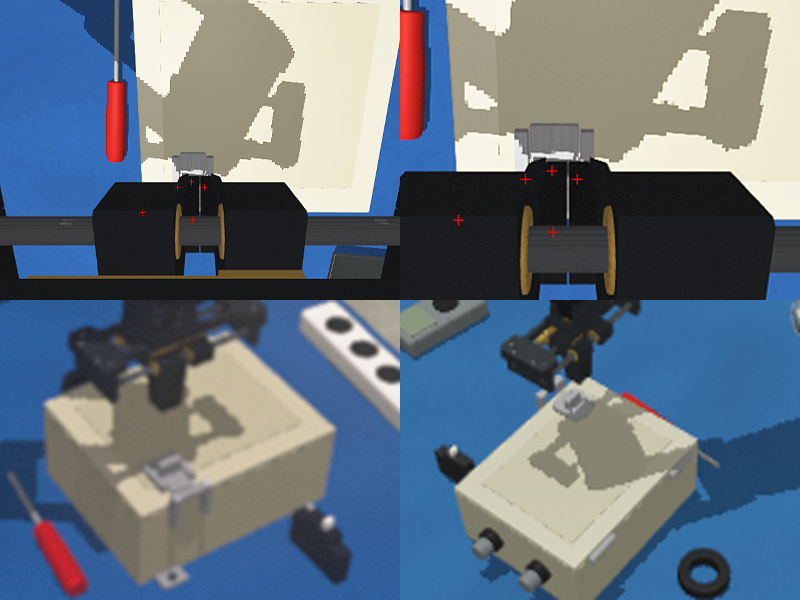

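The lid is shut flat, and the bolt sits where expected: wrist crop (554,145), against a predicted x of 551. I'll come down on the hinge side of the tab.

step_arm(commands=[[[0.001,-0.001,0],[0.024,-0.03,0],-1],[[0,0,0],[0,0,0.08],-1],[[0,0,0],[0,0,0.08],-1],[[0,0,0],[0,0,0.03],-1],[[0,0,0],[0,0,0],-1],[[0,0,0],[0,0,0],-1]])

```text
clock: 15.23
ee_pos: [511.3, -107.3, 112.3]
ee_rot: [[-0.093, 0.996, -0.001], [0.996, 0.093, 0.001], [0.001, -0.001, -1.0]]
wrist_force: [0.8, -0.4, 0.5]
grip_width: 0.6
```

```bash
python3 -c "from h import *;go(-70,-38,97)"
```

```text
t 15.23 box [-67.9 -36.1 112.3] yaw-off 0.07 z [-0.001  0.001 -1.   ] F [ 0.8 -0.4  0.5] w 0.6 q [-0.43  0.18  1.83  0.    1.13 -0.53]
shift/250 [-0.008 -0.008  0.061] turn [-0.0002 -0.0004  0.0004]
```

step_arm(commands=[[[0,0,0],[0,-0.008,0.03],-1],[[0,0,0],[0,0,0.026],-1],[[0,0,0],[0,0,0],-1]])

```text
clock: 15.48
ee_pos: [510.4, -107.7, 98.9]
ee_rot: [[-0.094, 0.996, 0.001], [0.996, 0.094, 0.0], [-0.0, 0.001, -1.0]]
wrist_force: [-0.7, -0.3, -1.1]
grip_width: 0.3
```

step_arm(commands=[[[0,0,0],[-0.024,0,0],-1],[[0,0,0],[-0.024,0,0],-1],[[0,0,0],[-0.024,0,0],-1]])

```text
clock: 15.73
ee_pos: [512.3, -126.0, 99.3]
ee_rot: [[-0.095, 0.995, 0.002], [0.995, 0.095, 0.0], [0.0, 0.002, -1.0]]
wrist_force: [-0.5, 1.3, -1.4]
grip_width: 0.0
```

```bash
python3 -c "from h import *;go(-70,-77,97)"
```

```text
t 15.73 box [-68.6 -54.8  99.3] yaw-off 0.17 z [ 0.002  0.    -1.   ] F [-0.5  1.3 -1.4] w 0.0 q [-0.47  0.21  1.82  0.    1.1  -0.56]
shift/250 [-0.089 -0.006  0.009] turn [ 0.0005 -0.0001  0.001 ]
```

step_arm(commands=[[[0,0,0],[-0.02,-0.004,0.008],-1],[[0,0,0],[-0.02,0,0.004],-1]])

```text
clock: 15.9
ee_pos: [512.9, -137.3, 97.1]
ee_rot: [[-0.095, 0.996, 0.003], [0.996, 0.095, 0.001], [0.0, 0.003, -1.0]]
wrist_force: [-0.5, 3.2, 1.4]
grip_width: 0.3
```

step_arm(commands=[[[0,0,0],[-0.02,0,0],-1],[[0,0,0],[-0.02,0,0],-1]])

```text
clock: 16.07
ee_pos: [513.6, -146.3, 96.9]
ee_rot: [[-0.093, 0.996, 0.002], [0.996, 0.093, 0.006], [0.006, 0.003, -1.0]]
wrist_force: [0.7, 31.0, 12.9]
grip_width: 0.5
```

step_arm(commands=[[[0,0,0],[-0.016,0,0],-1],[[0,0,0],[-0.016,0,0],-1]])

```text
clock: 16.23
ee_pos: [513.7, -145.5, 97.1]
ee_rot: [[-0.092, 0.996, -0.001], [0.995, 0.092, 0.025], [0.025, 0.002, -1.0]]
wrist_force: [-1.8, 21.4, 11.8]
grip_width: 0.4
```

That's a hard stop at box y ≈ -75; I expected -76 for a full shot. I'll retreat clear and measure the bolt's travel in the images.

step_arm(commands=[[[0,0,0],[0.04,0,0],-1],[[0,0,0],[0.06,0,-0.06],-1],[[0,0,0],[0.1,0.1,-0.1],-1],[[0,0,0],[0.1,0.1,-0.14],-1],[[0,0,0],[0.1,0.1,-0.14],-1],[[0,0,0],[0.08,0.1,-0.14],-1],[[0,0,0],[0,0,0],-1],[[0,0,0],[0,0,0],-1]])

```text
clock: 16.9
ee_pos: [596.7, -27.2, 236.5]
ee_rot: [[-0.088, 0.996, -0.003], [0.996, 0.088, 0.025], [0.025, -0.0, -1.0]]
wrist_force: [-0.4, -0.8, -0.7]
grip_width: 0.2
```

```bash
python3 - <<'E'
from h import *
import cv2
where()
def patch(im,n,x,y,z,half=(18,14)):  # rectify plane z patch around bolt: rows along y(-115..-35), cols x(-100..-40), 4px/mm
    X,Y=np.meshgrid(np.arange(-100,-40,.25),np.arange(-115,-30,.25))
    P=w(BP,np.c_[X.ravel(),Y.ravel(),np.full(X.size,z)]);u=proj(n,P).astype(np.float32)
    return cv2.remap(im,u[:,0].reshape(X.shape),u[:,1].reshape(X.shape),cv2.INTER_LINEAR)
for n in('scene','side'):
    a=cv2.imread(f'pics/{n}10.png');b=optics.read_camera(n)[:,:,::-1].copy();cv2.imwrite(f'pics/{n}11.png',b)
    A,B=[patch(i,n,0,0,131) for i in(a,b)]
    g=lambda I:cv2.cvtColor(I,cv2.COLOR_BGR2GRAY)
    # take tab template from before: x -87..-53, y -75..-55
    t=g(A)[(115-80)*4:(115-52)*4,(100-90)*4:(100-50)*4]
    r=cv2.matchTemplate(g(B),t,cv2.TM_CCOEFF_NORMED);_,v,_,l=cv2.minMaxLoc(r)
    print(n,'score',round(v,2),'dx',l[0]/4-10,'dy',l[1]/4-35)
    sat=lambda I:np.ptp(I[:, 64:176].astype(int),axis=2).mean(1) # grey steel = low chroma
    print(' before',[int(q) for q in sat(A)[::12]]);print(' after ',[int(q) for q in sat(B)[::12]])
E
```

```text
t 16.9 box [ 24.5  35.8 236.5] yaw-off -0.24 z [-0.003  0.025 -1.   ] F [-0.4 -0.8 -0.7] w 0.2 q [-0.26  0.22  1.52  0.02  1.41 -0.35]
scene score 0.49 dx -6.0 dy -7.75
 before [8, 8, 11, 9, 5, 4, 4, 13, 32, 40, 24, 11, 13, 9, 6, 4, 3, 3, 3, 3, 4, 4, 4, 4, 4, 4, 5, 6, 10]
 after  [8, 7, 6, 5, 4, 4, 3, 3, 3, 3, 2, 2, 4, 9, 10, 4, 3, 3, 3, 2, 2, 2, 2, 1, 2, 4, 11, 19, 24]
side score 0.24 dx 10.0 dy -35.0
 before [4, 7, 14, 17, 14, 10, 7, 7, 7, 7, 7, 6, 4, 4, 4, 5, 4, 4, 7, 14, 19, 21, 22, 21, 21, 21, 21, 21, 21]
 after  [4, 6, 12, 14, 12, 8, 7, 7, 7, 7, 7, 12, 19, 23, 24, 24, 24, 26, 29, 34, 37, 38, 38, 38, 38, 38, 38, 38, 38]
```

The template match is inconclusive because the shadows changed. I'll move the wrist camera right over the bolt for a sharper measurement.

step_arm(commands=[[[0,-0.008,0],[-0.1,-0.04,0],-1],[[0,0,0],[-0.13,-0.055,0],-1],[[0,0,0],[-0.13,-0.055,0],-1],[[0,0,0],[-0.13,-0.055,0],-1],[[0,0,0],[-0.13,-0.055,0],-1],[[0,0,0],[-0.13,-0.055,0],-1],[[0,0,0],[-0.13,-0.05,0],-1],[[0,0,0],[0,0,0],-1]])

```text
clock: 17.67
ee_pos: [508.8, -266.1, 221.1]
ee_rot: [[-0.083, 0.996, -0.021], [0.996, 0.083, 0.006], [0.008, -0.02, -1.0]]
wrist_force: [-0.2, -0.2, 0.1]
grip_width: 0.2
```

```bash
python3 - <<'E'
from h import *
import cv2
where()
m=optics.camera_model('wrist'); im=optics.read_camera('wrist'); cv2.imwrite('pics/w12.png',im[:,:,::-1])
def prof(z,x0,x1,y0=-130,y1=-20):
    Y=np.arange(y0,y1,1.);X=np.arange(x0,x1,2.)
    XX,YY=np.meshgrid(X,Y);u=proj('wrist',w(BP,np.c_[XX.ravel(),YY.ravel(),np.full(XX.size,z)]),m).astype(np.float32)
    p=cv2.remap(im,u[:,0].reshape(XX.shape),u[:,1].reshape(XX.shape),cv2.INTER_LINEAR).astype(int)
    return Y,p.mean(1).mean(1),np.ptp(p,axis=2).mean(1)
print('tab proj drawn/home',proj('wrist',w(BP,[(-70,-65,131),(-70,-90,131)]),m).round())
for z,x0,x1 in((131,-80,-60),(113,-80,-60)):
    Y,b,c=prof(z,x0,x1);print('z',z);print(' '.join(f'{int(y)}:{int(i)}/{int(k)}' for y,i,k in zip(Y[::2],b[::2],c[::2])))
Y,b,c=prof(108,-55+15,-35+10);print('lid edge',' '.join(f'{int(y)}:{int(i)}/{int(k)}' for y,i,k in zip(Y[16:44:2],b[16:44:2],c[16:44:2])))
E
```

```text
t 17.67 box [ -85.  -194.   221.1] yaw-off -0.5 z [-0.021  0.006 -1.   ] F [-0.2 -0.2  0.1] w 0.2 q [-0.68  0.19  1.58 -0.01  1.39 -0.77]
tab proj drawn/home [[342.   1.]
 [342.  42.]]
z 131
-130:71/81 -128:71/81 -126:71/81 -124:71/82 -122:77/74 -120:85/66 -118:84/65 -116:84/67 -114:111/6 -112:132/2 -110:136/2 -108:137/2 -106:133/2 -104:133/2 -102:140/2 -100:148/2 -98:159/2 -96:171/2 -94:89/1 -92:145/2 -90:195/1 -88:203/1 -86:203/2 -84:187/2 -82:231/1 -80:232/1 -78:232/1 -76:232/1 -74:223/1 -72:204/1 -70:194/2 -68:186/4 -66:201/23 -64:34/3 -62:0/0 -60:0/0 -58:0/0 -56:0/0 -54:0/0 -52:0/0 -50:0/0 -48:0/0 -46:0/0 -44:0/0 -42:0/0 -40:0/0 -38:0/0 -36:0/0 -34:0/0 -32:0/0 -30:0/0 -28:0/0 -26:0/0 -24:0/0 -22:0/0
z 113
-130:71/82 -128:71/81 -126:71/81 -124:72/82 -122:74/78 -120:87/62 -118:87/62 -116:88/62 -114:88/46 -112:133/1 -110:126/2 -108:138/2 -106:137/2 -104:132/2 -102:134/2 -100:140/2 -98:148/2 -96:159/2 -94:170/2 -92:110/1 -90:122/1 -88:193/1 -86:209/1 -84:212/2 -82:183/2 -80:231/1 -78:233/1 -76:232/1 -74:232/1 -72:232/1 -70:229/1 -68:209/1 -66:205/1 -64:190/1 -62:202/23 -60:175/21 -58:0/0 -56:0/0 -54:0/0 -52:0/0 -50:0/0 -48:0/0 -46:0/0 -44:0/0 -42:0/0 -40:0/0 -38:0/0 -36:0/0 -34:0/0 -32:0/0 -30:0/0 -28:0/0 -26:0/0 -24:0/0 -22:0/0
lid edge -114:70/80 -112:70/80 -110:70/81 -108:70/81 -106:100/23 -104:99/21 -102:99/20 -100:105/21 -98:132/24 -96:163/28 -94:163/28 -92:162/27 -90:162/27 -88:162/27
```

The bolt tab's rear face measures at about -85 mm in box y, against -85.5 for fully home and -60.5 for drawn back. The robot is clear of everything, so I'm handing in.

```bash
python3 -c "
from plant import bot,status
print(bot.finish_job(), status.observe()['clock'])"
```

```text
the job is handed in; nothing more can be done
the job is handed in; nothing more can be done
```

The breaker that was off is now on, the lid is shut, and the bolt is home in its keeper. It was done in that order, with closed fingertips only, and took about 18 s of robot time. I have no verdict from the judge.

- **Breaker:** I pushed the toggle at box x = +68 to its stop, at 25 N. A picture afterwards showed all three toggles leaning towards the hinge.
- **Lid:** I pushed it down to a hard stop, peaking at 51 N at the fingertips. The last picture I viewed showed it lying flat on the rim.
- **Bolt:** I pushed it to a hard stop, at 31 N. A wrist-camera measurement put the tab's rear face at about -85 mm in box y, where fully home is -85.5 and drawn back is -60.5.

**What failed or disagreed:**
- **Missed pushes:** My first two tries at the toggle slid over its top without moving it. The closed tip sits about 23 mm higher than the reported height, so I pushed lower.
- **Bolt image checks:** The first check, matching before and after pictures, was inconclusive because the shadows had changed. A rougher side-view estimate gave about 22 mm of travel, roughly in line with 25 mm.
- **Limited final look:** All 12 picture views were used by then, so the bolt's end position was checked only from pixel values and contact force.
- **Loose parts:** I did not measure them at the end. The screwdriver, spare module and tape looked unmoved in the later pictures.

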